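Undo the left-hand nut of a ribbon reel stand and clear the empty core

ROBOT

A 7-joint arm with a two-finger parallel gripper is mounted at the origin on the work surface; the furniture and walls round the work are solid. World frame = base frame: x ahead of the robot, y to its left, z up, the work surface at z = 0. Lengths are in m, angles in degrees, forces in N, time in s.
With the tool pointing down it reaches from about 0.425 to 0.875 m from the base axis. Payload 4.7 kg.
Tool frame: the origin (TCP) lies midway between the tips of the shut fingers; the grasp point (between the pads) lies 19 mm behind it; z points along the fingers, y is the line along which they close (so a half turn about z gives the same grasp; the last joint's range is limited). The gripper opens to 87 mm and grips with 3 to 60 N. Pads are 19 mm wide; open, the fingers measure 117 mm over their backs; the gripper's body (75 mm by 190 mm) begins 51 mm behind the grasp point.
Start: joints at [75.178, 18.392, -4.016, 83.108, 1.295, 78.541, -3.26], TCP at [0.175, -0.626, 0.223] pointing down, gripper open.
Joint ranges: [-163.93, 163.93], [-17.29, 119.83], [-79.2, 71.16], [3.27, 140.29], [-89.18, 269.18], [5.43, 117.66], [-154.24, 154.24]. Speed limits (degrees/s): [147.25, 147.25, 180, 180, 180, 180, 180].

INTERFACE

Orientations are given as [roll, pitch, yaw] about the fixed x, y, z axes, in that order (R = Rz(yaw) Ry(pitch) Rx(roll)).
In Python, from cell import env gives the robot as it stands. The module is installed in compiled form; this text tells all that it offers.
- The arm moves only by the tool send_rows, never from a script. Its argument "series" is a list of rows, each an object with "travel": the shift along the tool's x, y, z in cm, a list of three; "dr": the turn, a rotation vector about the tool's x, y, z in degrees, a list of three; "claw": the finger opening in cm, from 0 to 8.7. In form: [{"travel": [tx, ty, tz], "dr": [wx, wy, wz], "claw": claw}, ...]. A call has 1 to 12 rows; each row is the pose to reach, as a shift and turn from the pose commanded when the call began, along the tool's axes at that moment; what a row does not reach only later rows make up. A row lasts 1/12 s, in which the tool goes at most 41.7 mm and 7.16 degrees, less where a joint would pass 70% of its speed; a pose out of reach is approached as far as the arm can. A call with a gripper value outside its range is refused whole. The fingers move at their own pace and stop on an object; "grip_force" is the grip in N (left out, the last holds). Time passes only in rows, so rows that repeat a pose let the fingers close. It gives the time, the measured TCP pose, the force and the opening at its end, in the units of the state.
- env.get_obs(): the state, without advancing time (a new reading comes with each control period).
- env.read_camera(name): name is "scene" or "top" or "wrist"; returns the picture (384x512x3 uint8, blue, green, red); there is no depth.
- env.calibration(name): a dict with "fx", "fy", "cx", "cy" (pixels), "distortion" ([k1, k2, p1, p2, k3] as OpenCV has them; the pictures are not rectified), "cam_to_world" (4x4, takes a point from camera to world coordinates). Camera axes: x right, y down, z forward; pixel columns grow to the right and rows downward; lengths in m; the calibration is good to about 2 mm. A picture is of the moment at which its call begins: read the wrist's pose just before it. calibration takes no time and is no camera call; for the wrist camera it gives the pose at the moment of the call.
- env.sign_off(): hands the job in, once; it reports no verdict.
The state is a dict: "time_s": time; "qpos": joint angles; "joint_velocities": joint speeds; "effort": joint torques, N m; "tool_pos": TCP position; "tool_rot": TCP orientation; "force": force on the tool from outside, world axes, zero at the start; "wrist_torque": the same for the moment, N m; "grip_width": finger opening in m.
Only numpy, scipy, OpenCV 4.12 (cv2) and the standard library are available. Lean on these libraries where they do the work, as an engineer would, in place of code of your own. Each camera call takes 0.05 s, during which the arm holds its last target. There are 200 camera calls.

TASK

The ribbon on the reel stand has run out, so strip the stand for the next roll. The brass nut has a left-hand thread: without forcing it, and letting it rise as it turns, unscrew it clockwise (seen from above) until the line engraved on it comes round into line with the lines engraved on the stand, where the thread lets go; then lift it off and stand it gently upright in the grey tray. Lift the empty cardboard core off the spindle, stand it upright in the tray beside the nut, and leave the other things on the table where they are.

Things in the scene. Friction and masses are not known exactly. Their poses are not given: they have to be found in the camera images.
- dispenser: Blue round ribbon reel stand fixed to the table, base 128 mm across, 15 mm high. Origin on the axis of its upright steel spindle, at table height; z up along the spindle. Its x axis is the release line: black lines engraved across the spindle's end and on both sides of the rim of the aluminium plate under the core. A wire guide 35 mm high stands on the base 57 mm from the axis towards +y.
- spindle_top (a point): Centre of the spindle's end, 84 mm above the table. Left-hand quick thread, nearly flat where the nut is tight (it locks there) and much steeper towards its mouth, so the nut rises unevenly, by several mm in all, as it turns clockwise; play about 1 mm. It binds if the nut is kept from rising, pulled up while engaged or turned anticlockwise (stop); over 30 N between nut and spindle spoils the thread.
- plate (a joint): Aluminium pressure plate round the spindle, 82 mm across, that presses the core up against the nut by a spring: about 11 N with the nut tight, almost none when it lets go. Value: how far it is pressed down, 0 to 0.0072 m; its top face is 27.5 mm above the table at 0.
- nut_center (a point): Centre (half-way up) of the loose brass hexagon nut: 46 mm across flats, 53 across corners, 30 high, 0.12 kg, open through the middle, notched corners. z up; x along the line engraved corner to corner on its top; flats face 30, 90, 150 degrees from it. At first about 67 mm high, x 2.25 to 2.55 rad anticlockwise of the stand's x; free when both are in one line; a bit further does no harm.
- core_center (a point): Centre (half-way up) of the loose empty cardboard core under the nut, on the spindle: a tube 50 mm outside, 37 mm inside, 30 mm high, 0.02 kg, axis z.
- tray: Grey open parts tray fixed on the table, 190 mm (its x) by 115 mm (its y), walls 3 mm thick and 12 mm high, floor 3 mm thick. Origin at the centre of its underside.
- ribbon_roll: Fresh pink ribbon roll, 62 mm across and 24 mm high, loose; a bystander. Origin at the centre of its underside.
- tape_roll: Roll of packing tape, 68 mm across and 24 mm high, loose; a bystander. Origin at the centre of its underside.
- marker: Blue and white marker pen, 138 mm long, lying loose; a bystander. Origin at the centre of its underside.
Mind the look-alikes: they are no part of the job. What is shaped like the part that bears nut_center but blue or purple is not meant.

How it is judged (in metres and radians):
On the way, in this order (a step that is already met when the one before it is completed fails the run):
1. the nut, still on the spindle, has been unscrewed clockwise until its engraved line is within 0.35 rad of the release line (angle between the x axis of nut_center and the x axis of dispenser, either way round below 0.35 rad and z of nut_center in the frame of dispenser between 0.07 and 0.085 m and horizontal distance between nut_center and dispenser below 0.006 m), for 0.1 s.
2. the nut stands upright in the tray (x of nut_center in the frame of tray between -0.08 and 0.08 m and y of nut_center in the frame of tray between -0.045 and 0.045 m and z of nut_center in the frame of tray below 0.022 m and angle between nut_center's own z axis and vertical below 0.15 rad and contact force between the fingers and nut below 0.1 N), for 0.2 s.
At the end, for the whole second after the job is handed in: The nut and the core both stand upright (within 0.15 rad) and at rest on the floor of the tray, inside its walls (x of nut_center in the frame of tray between -0.08 and 0.08 m and y of nut_center in the frame of tray between -0.045 and 0.045 m and z of each of nut_center, core_center in the frame of tray below 0.022 m and angle between each of nut_center, core_center's own z axis and vertical below 0.15 rad and x of core_center in the frame of tray between -0.08 and 0.08 m and y of core_center in the frame of tray between -0.045 and 0.045 m and linear speed of each of nut, core below 0.02 m/s); the robot touches nothing.
It fails at once if the thread is forced: more than 30 N between the nut and the stand (contact force between nut and dispenser above 30 N).
It fails at once if the nut is dropped or slammed into the tray (more than 50 N) (contact force between nut and tray above 50 N).
It fails at once if a bystander (ribbon roll, tape roll, marker) is moved by more than 20 mm (distance of any of ribbon_roll, tape_roll, marker from where it was at the start of the episode above 0.02 m).
It also fails if it takes over 70 s, if anything falls off the work surface, if the arm or the gripper's body presses on something with over 40 N, if the wrist force passes 120 N, or if a joint passes its speed limit or range.

## Working session

There is one attempt and no reset: what is moved stays moved. The work goes in short steps, Python scripts to look and compute and a tool call to move; the robot and the scene stay as the last step left them, time stands still between calls to the robot, and variables do not carry over. Pictures are saved under pics/ and viewed, on a budget of 10 in all, crops included, one or two more only if the job needs it, and the job is handed in when it is done.

Besides the shell and the picture viewer there is one more tool, called after "Emit:" as name(argument=value, ...) on one line, values as JSON. send_rows: Moves the arm, as the interface text tells. Its arguments: {"type":"object","properties":{"series":{"type":"array"},"grip_force":{"type":"number"}},"required":["series"]}

```bash
ls; mkdir -p pics
cat > h.py <<'E'
import numpy as np, cv2
from cell import env
def cal(n):
    c=env.calibration(n); K=np.array([[c['fx'],0,c['cx']],[0,c['fy'],c['cy']],[0,0,1.]])
    return K,np.array(c['distortion'],float),np.array(c['cam_to_world'])
def ray(C,uv):
    K,D,T=C; p=cv2.undistortPoints(np.array(uv,float).reshape(-1,1,2),K,D).reshape(-1,2)
    d=np.c_[p,np.ones(len(p))]@T[:3,:3].T
    return T[:3,3],d
def onz(C,uv,z):
    o,d=ray(C,uv); return o+d*((z-o[2])/d[:,2])[:,None]
def proj(C,P):
    K,D,T=C; W=np.linalg.inv(T)
    return cv2.projectPoints(np.array(P,float).reshape(-1,1,3),cv2.Rodrigues(W[:3,:3])[0],W[:3,3],K,D)[0].reshape(-1,2)
E
python3 - <<'E'
from h import *
o=env.get_obs(); print({k:np.round(v,3) for k,v in o.items()})
ims=[]
for n in("scene","top","wrist"):
    C=cal(n); print(n,C[0].round(1).tolist(),C[1],C[2].round(3).tolist())
    im=env.read_camera(n); cv2.imwrite(f'pics/{n}0.png',im)
    ims.append(im)
cv2.imwrite('pics/all0.png',cv2.resize(np.vstack([np.hstack(ims[:2]),np.hstack([ims[2],ims[2]*0])]),(800,600),interpolation=cv2.INTER_AREA))
E
```

```text
pics
{'time_s': np.float64(0.0), 'qpos': array([75.177, 18.439, -4.015, 83.174,  1.294, 78.538, -3.26 ]), 'joint_velocities': array([-0.005,  0.048,  0.03 ,  0.032, -0.007, -0.041,  0.01 ]), 'effort': array([-0.0000e+00, -4.9129e+01, -4.0400e-01, -3.1253e+01, -6.4000e-02,
        4.3000e-02,  0.0000e+00]), 'tool_pos': array([ 0.175, -0.625,  0.221]), 'tool_rot': array([-1.79894e+02,  5.00000e-03,  1.56320e+01]), 'force': array([-0.248,  0.464,  0.242]), 'wrist_torque': array([ 0.054, -0.037, -0.029]), 'grip_width': np.float64(0.087)}
scene [[489.3, 0.0, 240.0], [0.0, 489.3, 197.9], [0.0, 0.0, 1.0]] [-0.21050778  0.          0.          0.          0.        ] [[-0.663, -0.573, 0.482, -0.078], [-0.749, 0.506, -0.428, 0.359], [0.002, -0.645, -0.764, 0.953], [0.0, 0.0, 0.0, 1.0]]
top [[453.7, 0.0, 260.1], [0.0, 453.7, 197.9], [0.0, 0.0, 1.0]] [-0.16413323  0.          0.          0.          0.        ] [[0.008, -0.986, 0.164, 0.328], [-1.0, -0.011, -0.015, -0.146], [0.017, -0.164, -0.986, 1.076], [0.0, 0.0, 0.0, 1.0]]
wrist [[294.1, 0.0, 252.4], [0.0, 294.1, 193.6], [0.0, 0.0, 1.0]] [-0.05267964  0.          0.          0.          0.        ] [[0.267, -0.923, -0.276, 0.251], [-0.964, -0.257, -0.075, -0.605], [-0.001, 0.286, -0.958, 0.384], [0.0, 0.0, 0.0, 1.0]]
```

View pics/all0.png

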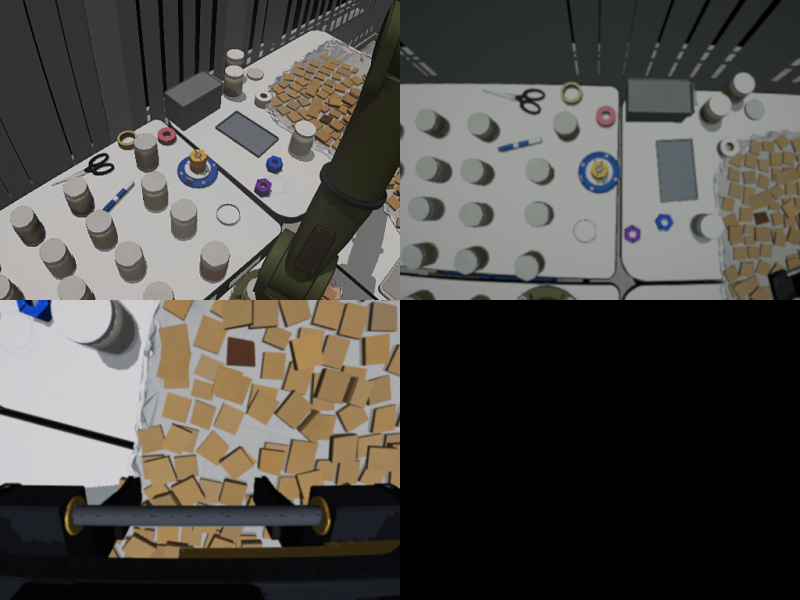

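Run:
```python
from h import *
t=cv2.imread('pics/top0.png'); s=cv2.imread('pics/scene0.png'); CT=cal('top');CS=cal('scene')
for n,im in(('top',t),('scene',s)):
    hsv=cv2.cvtColor(im,cv2.COLOR_BGR2HSV)
    for nm,lo,hi in(('yellow',(12,110,90),(32,255,255)),('blue',(100,120,50),(125,255,255)),('pink',(160,80,80),(179,255,255)),('grey',(95,20,60),(125,75,190))):
        m=cv2.inRange(hsv,lo,hi)
        k,l,st,ce=cv2.connectedComponentsWithStats(m)
        for i in range(1,k):
            x,y,w,h,a=st[i]
            if a>60 and (n=='scene' or x<410): print(n,nm,st[i],ce[i].round(1))
a=cv2.resize(t[120:300,190:430],(800,600),interpolation=cv2.INTER_CUBIC)
b=cv2.resize(s[165:275,210:390],None,fx=4.4,fy=4.4,interpolation=cv2.INTER_CUBIC)
c=cv2.resize(t[185:250,215:300],None,fx=9,fy=9,interpolation=cv2.INTER_CUBIC)
cv2.imwrite('pics/a.png',a)
cv2.imwrite('pics/c.png',c)
```

```text
top yellow [245 207  21  21 266] [254.8 217.4]
top blue [126 185  19   8  88] [135.4 188.9]
top blue [229 195  52  52 921] [255.9 221.3]
top blue [328 275  21  19 247] [337.8 283.9]
top blue [ 55 347  22   6  62] [ 65.8 349.5]
top blue [121 354  31   4  78] [135.3 355.4]
top blue [170 356  24   3  67] [182.  357.1]
top pink [252 136  23  25 341] [263.  148.4]
top grey [ 328  178   53   80 3573] [353.7 217.6]
top grey [228 193  51  55 184] [244.9 216.7]
top grey [237 202  36  36 114] [255.1 218.9]
scene yellow [396  76  14  10  72] [402.1  80.4]
scene yellow [402  79  28  23 305] [415.8  89.7]
scene yellow [437  81  12   8  65] [442.4  84.4]
scene yellow [375  85  28  13 152] [388.5  90.9]
scene yellow [430  86  29  16 164] [442.2  91.9]
scene yellow [357  94  55  31 724] [386.8 107.8]
scene yellow [429  97  36  20 292] [445.7 106.3]
scene yellow [352 109  13  10  75] [357.  114.1]
scene yellow [405 109  24  17 201] [416.5 117. ]
scene yellow [448 112  13  12  84] [454.6 116.8]
scene yellow [355 118  17  12  84] [363.6 123.9]
scene yellow [416 118  42  32 653] [436.6 132.5]
scene yellow [381 125  42  29 622] [399.5 137.6]
scene yellow [403 147  47  39 558] [425.7 166.5]
scene yellow [397 152  17  14 117] [405.5 158. ]
scene yellow [243 191  22  17 232] [253.2 199.1]
scene yellow [498 216  14  21 105] [506.5 229.1]
scene yellow [494 250  18  19 190] [503.6 258.6]
scene yellow [414 366  17  18 182] [422.1 375.6]
scene blue [227 201  52  39 698] [253.4 223. ]
scene blue [342 200  20  16 195] [351.6 207.2]
scene blue [149 241  13  13  81] [155.1 246.8]
scene blue [131 256  17  15 109] [139.7 263. ]
scene pink [202 163  23  18 263] [213.  171.6]
scene grey [ 277  145   80   55 1661] [316.5 171.1]
```

View pics/a.png

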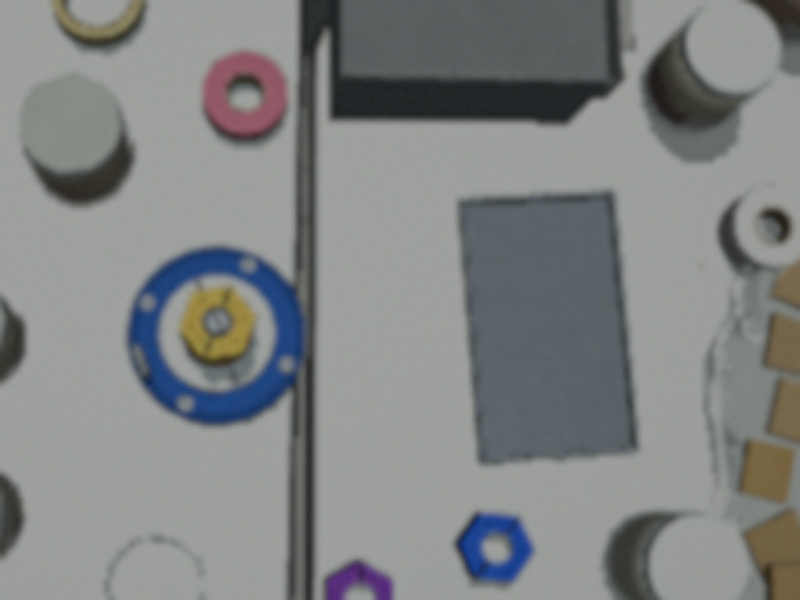

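View pics/c.png

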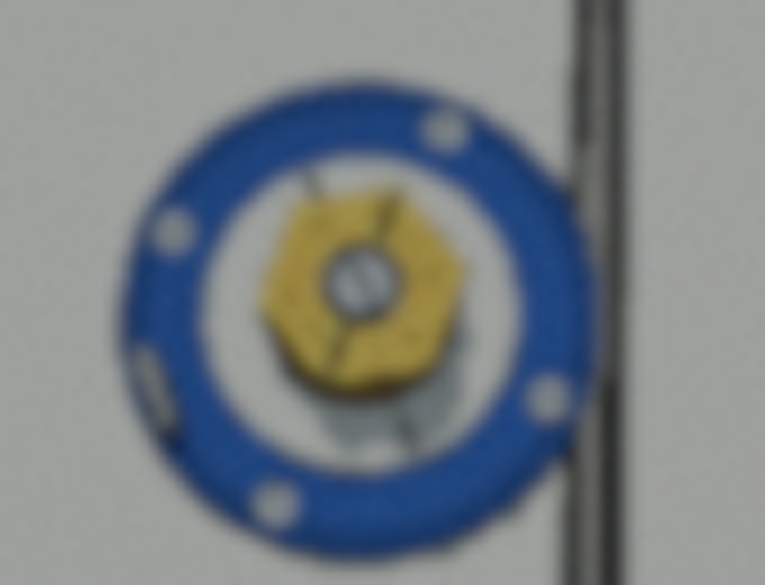

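Run:
```python
from h import *
t=cv2.imread('pics/top0.png'); s=cv2.imread('pics/scene0.png'); CT=cal('top');CS=cal('scene')
c9=lambda *p:[(x/9+215-.44,y/9+185-.44) for x,y in p]
# base circle from blue hull in top image, at z=.015
def hull(im,box):
    hsv=cv2.cvtColor(im,cv2.COLOR_BGR2HSV); m=cv2.inRange(hsv,(100,110,40),(125,255,255))
    x,y,w,h=box; mm=np.zeros_like(m); mm[y:y+h,x:x+w]=m[y:y+h,x:x+w]
    return cv2.convexHull(cv2.findNonZero(mm)).reshape(-1,2)
for C,im,box in((CT,t,(229,195,52,52)),(CS,s,(227,201,52,39))):
    P=onz(C,hull(im,box),.015)[:,:2].astype(np.float32); (e)=cv2.fitEllipse(P); print('base',e)
# nut top
n=onz(CT,c9((388,205),(338,360)),.082); print('nutline',n,np.degrees(np.arctan2(*(n[0]-n[1])[1::-1])), 'mid',n.mean(0))
r=onz(CT,c9((312,183),(407,435)),.0205); print('release',r,np.degrees(np.arctan2(*(r[0]-r[1])[1::-1])),'mid',r.mean(0),np.linalg.norm(r[0]-r[1]))
sp=onz(CT,c9((362,284)),.084); print('spindle',sp)
ss=onz(CT,c9((352,268),(372,300)),.084); print('spline',np.degrees(np.arctan2(*(ss[0]-ss[1])[1::-1])))
g=onz(CT,c9((150,360)),.035);print('guide',g)
hsv=cv2.cvtColor(t,cv2.COLOR_BGR2HSV)
m=cv2.inRange(hsv,(12,110,60),(32,255,255))[200:235,240:272]
h=cv2.convexHull(cv2.findNonZero(m)).reshape(-1,2)+[240,200]
print('nut hull center',[np.array(cv2.minEnclosingCircle(onz(CT,h,.082)[:,:2].astype(np.float32))[0]),cv2.minEnclosingCircle(onz(CT,h,.082)[:,:2].astype(np.float32))[1]])
# tray corners
a=np.array([(460,200),(613,193),(637,450),(480,462)])*[240/800,180/600]+[190,120]
tc=onz(CT,a,.012);print('tray',tc.round(4).tolist(),tc.mean(0),np.linalg.norm(tc-np.roll(tc,-1,0),axis=1))
d=tc[0]-tc[3]; print('tray yaw',np.degrees(np.arctan2(d[1],d[0])))
hs=cv2.cvtColor(s,cv2.COLOR_BGR2HSV);m=cv2.inRange(hs,(95,20,60),(125,75,190));mm=m*0;mm[145:200,277:357]=m[145:200,277:357]
q=cv2.boxPoints(cv2.minAreaRect(onz(CS,cv2.convexHull(cv2.findNonZero(mm)).reshape(-1,2),.006)[:,:2].astype(np.float32)));print('tray scene',q.mean(0),q)
```

```text
base ((0.4509929120540619, -0.15105468034744263), (0.12196668237447739, 0.12266065180301666), 161.2658233642578)
base ((0.44555363059043884, -0.14748777449131012), (0.12428547441959381, 0.12721310555934906), 21.118026733398438)
nutline [[ 0.47192906 -0.1565615   0.082     ]
 [ 0.43352472 -0.14469735  0.082     ]] -17.167354555247037 mid [ 0.45272689 -0.15062943  0.082     ]
release [[ 0.48641726 -0.13729584  0.0205    ]
 [ 0.4207201  -0.16267482  0.0205    ]] 21.121673385361067 mid [ 0.45356868 -0.14998533  0.0205    ] 0.07042875075827314
spindle [[ 0.45204967 -0.15036296  0.084     ]]
spline 32.406278377220566
guide [[ 0.4379796  -0.09651948  0.035     ]]
nut hull center [array([ 0.44977012, -0.15002353]), 0.024147773161530495]
tray [[0.5503, -0.326, 0.012], [0.5572, -0.4391, 0.012], [0.3707, -0.4511, 0.012], [0.3623, -0.3376, 0.012]] [ 0.46011024 -0.38846369  0.012     ] [0.11333708 0.18687844 0.1138161  0.18841658]
tray yaw 3.5377207208858548
tray scene [ 0.44181186 -0.39086023] [[ 0.3236921  -0.3388355 ]
 [ 0.33208385 -0.4588206 ]
 [ 0.55993164 -0.44288495]
 [ 0.5515399  -0.32289985]]
```

Emit:
send_rows(series=[{"travel": [39.4,-38.3,0],"dr": [0,0,-87],"claw": 8.7},{"travel": [39.4,-38.3,0],"dr": [0,0,-87],"claw": 8.7},{"travel": [39.4,-38.3,0],"dr": [0,0,-87],"claw": 8.7},{"travel": [39.4,-38.3,0],"dr": [0,0,-87],"claw": 8.7},{"travel": [39.4,-38.3,0],"dr": [0,0,-87],"claw": 8.7},{"travel": [39.4,-38.3,0],"dr": [0,0,-87],"claw": 8.7},{"travel": [39.4,-38.3,0],"dr": [0,0,-87],"claw": 8.7},{"travel": [39.4,-38.3,0],"dr": [0,0,-87],"claw": 8.7},{"travel": [39.4,-38.3,0],"dr": [0,0,-87],"claw": 8.7},{"travel": [39.4,-38.3,0],"dr": [0,0,-87],"claw": 8.7},{"travel": [39.4,-38.3,0],"dr": [0,0,-87],"claw": 8.7},{"travel": [39.4,-38.3,0],"dr": [0,0,-87],"claw": 8.7}])

```text
time_s: 1.15
tool_pos: [0.4269, -0.1918, 0.2226]
tool_rot: [-180.0, 0.0, 101.9]
force: [0.4, 0.1, -0.1]
grip_width: 0.087
```

```bash
cat >> h.py <<'E'
from scipy.spatial.transform import Rotation as R
def st():
    o=env.get_obs(); r=np.array(o['tool_rot']); print('t',round(float(o['time_s']),2),'q',np.round(o['qpos'],1),'p',np.round(o['tool_pos'],4),'rot',r.round(2),'F',np.round(o['force'],1),'M',np.round(o['wrist_torque'],2),'w',round(float(o['grip_width']),4))
    return o
def go(target,yaw):
    o=env.get_obs(); A=R.from_euler('xyz',o['tool_rot'],degrees=True); B=R.from_euler('xyz',[180,0,yaw],degrees=True)
    print('travel cm',(A.inv().apply(np.array(target)-o['tool_pos'])*100).round(2),'dr',np.degrees((A.inv()*B).as_rotvec()).round(2))
E
python3 - <<'E'
from h import *
st(); im=env.read_camera('wrist'); C=cal('wrist'); st(); cv2.imwrite('pics/w1.png',im)
print(proj(C,[[.451,-.1505,.084],[.451,-.1505,.0]]))
go([.451,-.1505,.20],102.8)
E
```

```text
t 1.15 q [ 52.8  -3.1 -30.5 106.9  -1.6  75.8  34.6] p [ 0.4269 -0.1918  0.2226] rot [-1.7999e+02  5.0000e-02  1.0192e+02] F [ 0.4  0.1 -0.1] M [-0.11 -0.21  0.03] w 0.087
t 1.2 q [ 52.5  -3.1 -31.2 106.8  -1.9  75.8  34.7] p [ 0.4316 -0.1825  0.223 ] rot [ 1.7976e+02 -1.7000e-01  1.0292e+02] F [ 2.5  7.2 -0.2] M [ 0.48 -0.36 -0.06] w 0.0871
[[276.64763408 158.04803383]
 [271.26250829 147.27057196]]
travel cm [2.68 2.59 2.32] dr [ 0.24 -0.17  0.12]
```

View pics/w1.png

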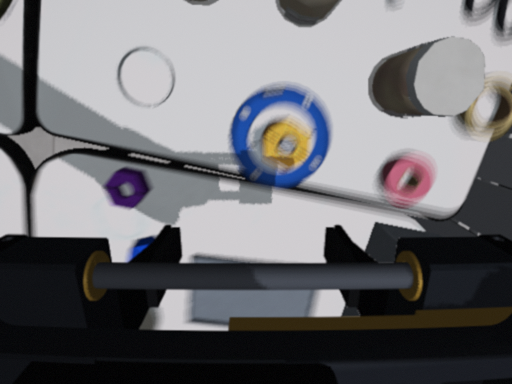

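Emit:
send_rows(series=[{"travel": [0,0,2],"dr": [0,0,0],"claw": 8.7},{"travel": [0,0,2],"dr": [0,0,0],"claw": 8.7},{"travel": [0,0,2],"dr": [0,0,0],"claw": 8.7},{"travel": [0,0,2],"dr": [0,0,0],"claw": 8.7},{"travel": [0,0,2],"dr": [0,0,0],"claw": 8.7},{"travel": [0,0,2],"dr": [0,0,0],"claw": 8.7}])

```text
time_s: 1.7
tool_pos: [0.4265, -0.1946, 0.2032]
tool_rot: [180.0, 0.0, 101.5]
force: [-0.2, -0.3, -0.8]
grip_width: 0.087
```

Run:
```python
from h import *
C=cal('wrist'); st(); im=env.read_camera('wrist');  cv2.imwrite('pics/w2.png',im)
p=proj(C,[[.451,-.1505,.084]])[0];print(p)
hsv=cv2.cvtColor(im,cv2.COLOR_BGR2HSV)
m=cv2.inRange(hsv,(100,110,40),(125,255,255));k,l,s,c=cv2.connectedComponentsWithStats(m)
i=1+np.argmax([s[j,4]*(np.hypot(*(c[j]-p))<60) for j in range(1,k)]);print(s[i])
h=cv2.convexHull(cv2.findNonZero((l==i).astype(np.uint8))).reshape(-1,2)
print('base',cv2.fitEllipse(onz(C,h,.015)[:,:2].astype(np.float32)))
x,y=(p-[50,38]).astype(int); print(x,y)
cv2.imwrite('pics/w2c.png',cv2.resize(im[y:y+75,x:x+100],(800,600),interpolation=cv2.INTER_CUBIC))
```

```text
t 1.7 q [ 52.9  -2.3 -30.6 108.4  -1.2  73.5  34.2] p [ 0.4265 -0.1946  0.2032] rot [1.7996e+02 4.0000e-02 1.0147e+02] F [-0.2 -0.3 -0.8] M [-0.03 -0.1   0.02] w 0.087
[286.13780821 149.25009618]
[ 227   86  105  107 4336]
base ((0.45077890157699585, -0.15102311968803406), (0.12366249412298203, 0.12501917779445648), 11.15605354309082)
236 111
```

View pics/w2c.png

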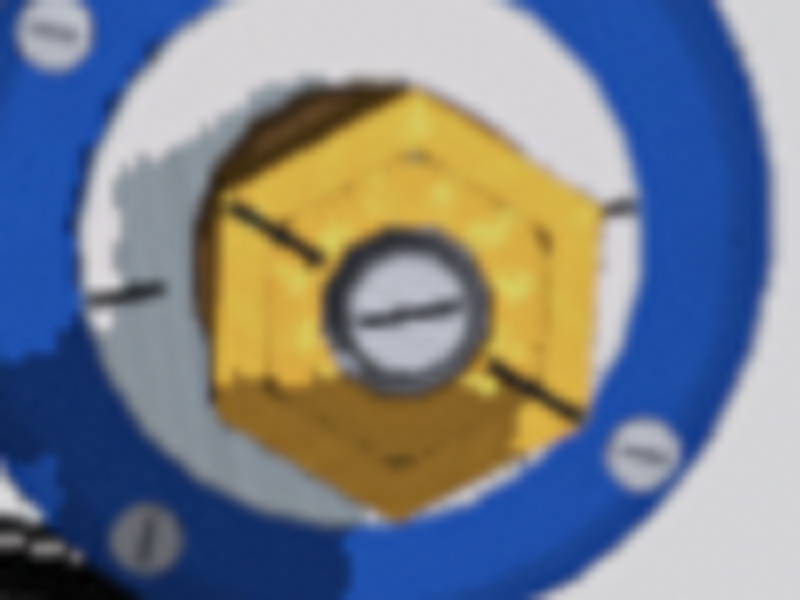

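Run:
```python
from h import *
C=cal('wrist')
f=lambda *p:[(x/8+236-.44,y/8+111-.44) for x,y in p]
def an(P): d=P[0]-P[1]; return np.degrees(np.arctan2(d[1],d[0]))
n=onz(C,f((232,205),(585,415)),.082);print('nut',an(n),n.mean(0))
h=onz(C,f((412,85),(603,205),(587,420),(400,520),(215,405),(222,195)),.082); print('hex',h.mean(0),[round(np.linalg.norm(h[i]-h[i+3]),4) for i in range(3)],[round(an(h[[i,i+3]]),1) for i in range(3)])
print('spindle',onz(C,f((407,312)),.084))
r=onz(C,f((632,207),(90,299)),.0205);print('rel',an(r),r.mean(0),np.linalg.norm(r[0]-r[1]))
s=onz(C,f((462,305),(360,323)),.084);print('sl',an(s))
go([.451,-.151,.15],102.4)
```

```text
nut 161.16447618770016 [ 0.45206397 -0.15061987  0.082     ]
hex [ 0.45146789 -0.15028515  0.082     ] [np.float64(0.0524), np.float64(0.052), np.float64(0.0524)] [np.float64(101.6), np.float64(39.1), np.float64(-19.7)]
spindle [[ 0.45133475 -0.15056841  0.084     ]]
rel 21.078697542091636 [ 0.45174105 -0.151003    0.0205    ] 0.07984972979910644
sl 21.527186315670395
travel cm [3.78 3.26 5.31] dr [ 0.04  0.03 -0.91]
```

Emit:
send_rows(series=[{"travel": [3.8,3.3,3],"dr": [0,0,0.8],"claw": 8.7},{"travel": [3.8,3.3,5.3],"dr": [0,0,0.8],"claw": 8.7},{"travel": [3.8,3.3,5.3],"dr": [0,0,0.8],"claw": 8.7},{"travel": [3.8,3.3,5.3],"dr": [0,0,0.8],"claw": 8.7},{"travel": [3.8,3.3,5.3],"dr": [0,0,0.8],"claw": 8.7}])

```text
time_s: 2.17
tool_pos: [0.4514, -0.151, 0.1503]
tool_rot: [180.0, 0.1, 100.7]
force: [1.1, -0.1, 0.6]
grip_width: 0.0869
```

Run:
```python
from h import *
st();go([.4514,-.1507,.058],100.7)
```

```text
t 2.17 q [ 49.4   1.5 -34.3 111.4   1.   67.3  25.5] p [ 0.4514 -0.151   0.1503] rot [1.7997e+02 5.0000e-02 1.0072e+02] F [ 1.1 -0.1  0.6] M [-0.08 -0.11 -0.03] w 0.0869
travel cm [0.04 0.01 9.23] dr [0.03 0.05 0.02]
```

Emit:
send_rows(series=[{"travel": [0,0,2],"dr": [0,0,0],"claw": 8.7},{"travel": [0,0,4.5],"dr": [0,0,0],"claw": 8.0},{"travel": [0,0,6.5],"dr": [0,0,0],"claw": 7.5},{"travel": [0,0,8],"dr": [0,0,0],"claw": 7},{"travel": [0,0,9.2],"dr": [0,0,0],"claw": 6.5},{"travel": [0,0,9.2],"dr": [0,0,0],"claw": 6},{"travel": [0,0,9.2],"dr": [0,0,0],"claw": 5.4},{"travel": [0,0,9.2],"dr": [0,0,0],"claw": 5.0}], grip_force=10)

```text
time_s: 2.83
tool_pos: [0.4522, -0.1508, 0.0589]
tool_rot: [179.9, 0.1, 100.7]
force: [-0.1, -1.3, -0.1]
grip_width: 0.055
```

Emit:
send_rows(series=[{"travel": [0,0,0],"dr": [0,0,0],"claw": 4.4},{"travel": [0,0,0],"dr": [0,0,0],"claw": 4.4},{"travel": [0,0,0],"dr": [0,0,0],"claw": 4.0},{"travel": [0,0,0],"dr": [0,0,0],"claw": 4.0},{"travel": [0,0,0],"dr": [0,0,0],"claw": 4.0},{"travel": [0,0,0],"dr": [0,0,0],"claw": 4.0}])

```text
time_s: 3.33
tool_pos: [0.4512, -0.1506, 0.0582]
tool_rot: [-180.0, 0.1, 100.8]
force: [-3.2, -1.1, 6.6]
grip_width: 0.0458
```

Run:
```python
from h import *
st()
```

```text
t 3.33 q [ 48.    8.4 -34.5 116.9   5.8  56.3  21.3] p [ 0.4512 -0.1506  0.0582] rot [-1.7999e+02  7.0000e-02  1.0076e+02] F [-3.2 -1.1  6.6] M [-0.24  0.58 -0.07] w 0.0458
```

Emit:
send_rows(series=[{"travel": [0,0,0],"dr": [0,0,3],"claw": 4.0},{"travel": [0,0,-0.01],"dr": [0,0,6],"claw": 4.0},{"travel": [0,0,-0.02],"dr": [0,0,9],"claw": 4.0},{"travel": [0,0,-0.03],"dr": [0,0,12],"claw": 4.0}])

```text
time_s: 3.67
tool_pos: [0.4523, -0.15, 0.0586]
tool_rot: [179.9, 0.0, 88.7]
force: [0.3, 0.3, 3.0]
grip_width: 0.046
```

Run:
```python
from h import *
st()
```

```text
t 3.67 q [ 47.    8.2 -33.5 116.9   5.5  56.2   9.4] p [ 0.4523 -0.15    0.0586] rot [1.7987e+02 4.0000e-02 8.8650e+01] F [0.3 0.3 3. ] M [ 0.02 -0.04  0.11] w 0.046
```

Emit:
send_rows(series=[{"travel": [0,0,-0.01],"dr": [0,0,3],"claw": 4.0},{"travel": [0,0,-0.02],"dr": [0,0,6],"claw": 4.0},{"travel": [0,0,-0.03],"dr": [0,0,9],"claw": 4.0},{"travel": [0,0,-0.04],"dr": [0,0,12],"claw": 4.0},{"travel": [0,0,-0.05],"dr": [0,0,15],"claw": 4.0}])

```text
time_s: 4.08
tool_pos: [0.4523, -0.1499, 0.0589]
tool_rot: [179.9, -0.0, 73.7]
force: [0.3, -1.5, 2.2]
grip_width: 0.0457
```

Emit:
send_rows(series=[{"travel": [0,0,-0.01],"dr": [0,0,3],"claw": 4.0},{"travel": [0,0,-0.02],"dr": [0,0,6],"claw": 4.0},{"travel": [0,0,-0.03],"dr": [0,0,9],"claw": 4.0},{"travel": [0,0,-0.04],"dr": [0,0,12],"claw": 4.0}])

```text
time_s: 4.42
tool_pos: [0.4522, -0.1498, 0.0591]
tool_rot: [179.9, -0.0, 61.7]
force: [0.6, 0.1, 0.3]
grip_width: 0.0459
```

Emit:
send_rows(series=[{"travel": [0,0,-0.01],"dr": [0,0,3],"claw": 4.0},{"travel": [0,0,-0.02],"dr": [0,0,6],"claw": 4.0},{"travel": [0,0,-0.03],"dr": [0,0,9],"claw": 4.0},{"travel": [0,0,-0.04],"dr": [0,0,12],"claw": 4.0}])

```text
time_s: 4.75
tool_pos: [0.4524, -0.1497, 0.0593]
tool_rot: [179.9, -0.1, 49.7]
force: [1.9, -0.2, -0.9]
grip_width: 0.0461
```

Emit:
send_rows(series=[{"travel": [0,0,-0.01],"dr": [0,0,3],"claw": 4.0},{"travel": [0,0,-0.02],"dr": [0,0,6],"claw": 4.0},{"travel": [0,0,-0.03],"dr": [0,0,9],"claw": 4.0},{"travel": [0,0,-0.04],"dr": [0,0,12],"claw": 4.0}])

```text
time_s: 5.08
tool_pos: [0.4525, -0.1497, 0.0597]
tool_rot: [179.9, -0.1, 37.7]
force: [2.7, 0.1, -2.0]
grip_width: 0.0461
```

Run:
```python
from h import *
st(); im=env.read_camera('wrist'); cv2.imwrite('pics/w3.png',im)
C=cal('wrist');print(proj(C,[[.4514,-.1506,.084]]))
```

```text
t 5.08 q [ 43.    7.7 -29.3 117.    4.5  56.2 -40.9] p [ 0.4525 -0.1497  0.0597] rot [ 1.7989e+02 -1.2000e-01  3.7670e+01] F [ 2.7  0.1 -2. ] M [-0.03 -0.47  0.11] w 0.0461
[[252.09569745 264.41555091]]
```

View pics/w3.png

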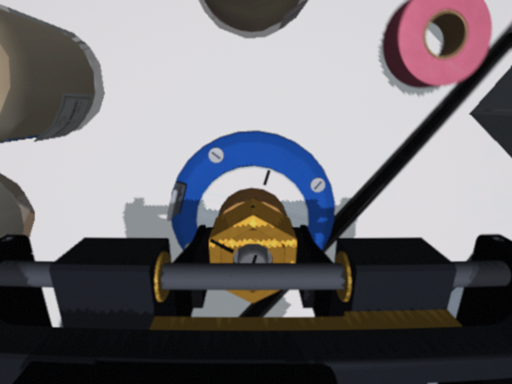

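Emit:
send_rows(series=[{"travel": [0,0,0],"dr": [0,0,3],"claw": 4.0},{"travel": [0,0,0],"dr": [0,0,6],"claw": 4.0},{"travel": [0,0,-0.01],"dr": [0,0,9],"claw": 4.0},{"travel": [0,0,-0.02],"dr": [0,0,12],"claw": 4.0}])

```text
time_s: 5.47
tool_pos: [0.4521, -0.1499, 0.0604]
tool_rot: [179.9, -0.1, 25.7]
force: [-0.6, 0.2, 3.9]
grip_width: 0.046
```

Emit:
send_rows(series=[{"travel": [0,0,-0.01],"dr": [0,0,3],"claw": 4.0},{"travel": [0,0,-0.02],"dr": [0,0,6],"claw": 4.0},{"travel": [0,0,-0.04],"dr": [0,0,9],"claw": 4.0}])

```text
time_s: 5.72
tool_pos: [0.4521, -0.15, 0.0609]
tool_rot: [179.9, -0.1, 16.7]
force: [-0.4, 0.3, 3.7]
grip_width: 0.0457
```

Emit:
send_rows(series=[{"travel": [0,0,-0.03],"dr": [0,0,3],"claw": 4.0},{"travel": [0,0,-0.06],"dr": [0,0,6],"claw": 4.0},{"travel": [0,0,-0.09],"dr": [0,0,9],"claw": 4.0}])

```text
time_s: 5.97
tool_pos: [0.452, -0.15, 0.0616]
tool_rot: [180.0, -0.1, 7.7]
force: [0.3, 0.0, 2.7]
grip_width: 0.0459
```

Emit:
send_rows(series=[{"travel": [0,0,-0.03],"dr": [0,0,3],"claw": 4.0},{"travel": [0,0,-0.06],"dr": [0,0,6],"claw": 4.0},{"travel": [0,0,-0.09],"dr": [0,0,9],"claw": 4.0}])

```text
time_s: 6.22
tool_pos: [0.4519, -0.15, 0.0624]
tool_rot: [180.0, -0.1, -1.3]
force: [0.3, -0.4, 0.8]
grip_width: 0.0462
```

Emit:
send_rows(series=[{"travel": [0,0,-0.03],"dr": [0,0,3],"claw": 4.0},{"travel": [0,0,-0.06],"dr": [0,0,6],"claw": 4.0},{"travel": [0,0,-0.09],"dr": [0,0,9],"claw": 4.0}])

```text
time_s: 6.47
tool_pos: [0.4516, -0.1499, 0.063]
tool_rot: [180.0, -0.1, -10.3]
force: [0.4, 0.1, 0.6]
grip_width: 0.0458
```

Emit:
send_rows(series=[{"travel": [0,0,-0.03],"dr": [0,0,3],"claw": 4.0},{"travel": [0,0,-0.06],"dr": [0,0,6],"claw": 4.0},{"travel": [0,0,-0.09],"dr": [0,0,9],"claw": 4.0}])

```text
time_s: 6.72
tool_pos: [0.4513, -0.1498, 0.0637]
tool_rot: [-180.0, -0.0, -19.3]
force: [0.1, -0.7, -1.3]
grip_width: 0.0456
```

Emit:
send_rows(series=[{"travel": [0,0,-0.02],"dr": [0,0,3],"claw": 4.0},{"travel": [0,0,-0.04],"dr": [0,0,6],"claw": 4.0},{"travel": [0,0,-0.06],"dr": [0,0,9],"claw": 4.0}])

```text
time_s: 6.97
tool_pos: [0.4515, -0.15, 0.0643]
tool_rot: [-180.0, -0.0, -28.3]
force: [-0.2, -0.2, -0.6]
grip_width: 0.0455
```

Emit:
send_rows(series=[{"travel": [0,0,-0.02],"dr": [0,0,3],"claw": 4.0},{"travel": [0,0,-0.05],"dr": [0,0,6],"claw": 4.0},{"travel": [0,0,-0.07],"dr": [0,0,9],"claw": 4.0}])

```text
time_s: 7.22
tool_pos: [0.4513, -0.1498, 0.0649]
tool_rot: [-180.0, -0.0, -37.3]
force: [0.2, 0.2, -1.4]
grip_width: 0.0459
```

Run:
```python
from h import *
st(); im=env.read_camera('wrist'); cv2.imwrite('pics/w4.png',cv2.resize(im[130:310,130:370],(800,600),interpolation=cv2.INTER_CUBIC))
st()
```

```text
t 7.22 q [  37.9    6.8  -23.8  116.9    3.3   56.9 -114.8] p [ 0.4513 -0.1498  0.0649] rot [-1.7999e+02 -1.0000e-02 -3.7300e+01] F [ 0.2  0.2 -1.4] M [-0.05 -0.02  0.04] w 0.0459
t 7.27 q [  37.9    6.8  -23.8  116.9    3.3   56.9 -114.9] p [ 0.4513 -0.1498  0.065 ] rot [-1.7999e+02 -1.0000e-02 -3.7440e+01] F [-0.5 -0.1 -0.1] M [ 0.03 -0.01  0.01] w 0.046
```

View pics/w4.png

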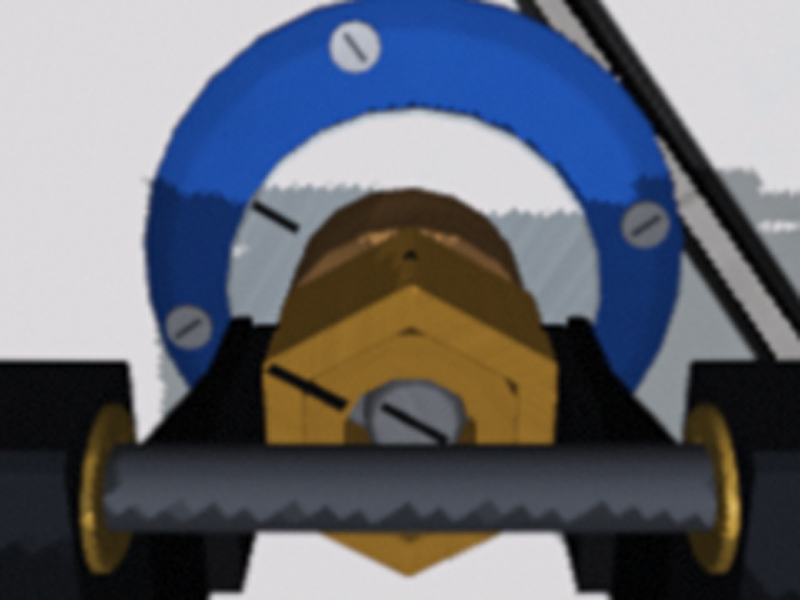

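Emit:
send_rows(series=[{"travel": [0,0,-0.02],"dr": [0,0,2],"claw": 4.0},{"travel": [0,0,-0.03],"dr": [0,0,3],"claw": 4.0},{"travel": [0,0,-0.03],"dr": [0,0,3],"claw": 4.0},{"travel": [0,0,-0.08],"dr": [0,0,3],"claw": 4.0},{"travel": [0,0,-0.15],"dr": [0,0,3],"claw": 4.0}])

```text
time_s: 7.68
tool_pos: [0.451, -0.1497, 0.0664]
tool_rot: [180.0, 0.0, -40.2]
force: [-0.5, -0.4, -1.0]
grip_width: 0.046
```

Emit:
send_rows(series=[{"travel": [0,0,-0.05],"dr": [0,0,0],"claw": 4.0},{"travel": [0,0,-0.1],"dr": [0,0,0],"claw": 4.0}])

```text
time_s: 7.85
tool_pos: [0.4511, -0.1499, 0.0675]
tool_rot: [180.0, 0.0, -40.2]
force: [0.4, -0.7, -1.7]
grip_width: 0.0459
```

Emit:
send_rows(series=[{"travel": [0,0,-1],"dr": [0,0,0],"claw": 4.0},{"travel": [0,0,-3],"dr": [0,0,0],"claw": 4.0},{"travel": [0,0,-5.5],"dr": [0,0,0],"claw": 4.0},{"travel": [0,0,-7.5],"dr": [0,0,0],"claw": 4.0},{"travel": [1,0.8,-8],"dr": [0,0,-4],"claw": 4.0},{"travel": [3,2.4,-8],"dr": [0,0,-10],"claw": 4.0},{"travel": [5.5,4.3,-8],"dr": [0,0,-16],"claw": 4.0},{"travel": [8,6.3,-8],"dr": [0,0,-22],"claw": 4.0},{"travel": [10.5,8.2,-8],"dr": [0,0,-28],"claw": 4.0},{"travel": [13,10.2,-8],"dr": [0,0,-34],"claw": 4.0},{"travel": [15,11.8,-8],"dr": [0,0,-39],"claw": 4.0},{"travel": [17,13.3,-8],"dr": [0,0,-43],"claw": 4.0}], grip_force=15)

```text
time_s: 8.85
tool_pos: [0.4949, -0.3633, 0.1482]
tool_rot: [180.0, -0.0, 3.0]
force: [-0.2, 0.5, -1.4]
grip_width: 0.046
```

Run:
```python
from h import *
st(); go([.5,-.386,.09],3.5)
t=env.read_camera('top');cv2.imwrite('pics/t5.png',t);CT=cal('top')
```

```text
t 8.85 q [ 48.8  17.6 -18.1  93.5   5.8  69.7 -57.6] p [ 0.4949 -0.3633  0.1482] rot [179.98  -0.     2.96] F [-0.2  0.5 -1.4] M [0.01 0.04 0.01] w 0.046
travel cm [0.39 2.29 5.82] dr [ 0.02 -0.   -0.54]
```

Emit:
send_rows(series=[{"travel": [0.4,1.5,1],"dr": [0,0,-0.5],"claw": 4.0},{"travel": [0.4,2.3,3],"dr": [0,0,-0.5],"claw": 4.0},{"travel": [0.4,2.3,5.5],"dr": [0,0,-0.5],"claw": 4.0},{"travel": [0.4,2.3,8],"dr": [0,0,-0.5],"claw": 4.0},{"travel": [0.4,2.3,10],"dr": [0,0,-0.5],"claw": 4.0},{"travel": [0.4,2.3,11.5],"dr": [0,0,-0.5],"claw": 4.0},{"travel": [0.4,2.3,12.5],"dr": [0,0,-0.5],"claw": 4.0},{"travel": [0.4,2.3,13],"dr": [0,0,-0.5],"claw": 4.0},{"travel": [0.4,2.3,13],"dr": [0,0,-0.5],"claw": 4.0}])

```text
time_s: 9.65
tool_pos: [0.4998, -0.3837, 0.017]
tool_rot: [-179.9, 0.1, 3.3]
force: [-0.2, -0.0, -1.6]
grip_width: 0.0456
```

Run:
```python
from h import *
st(); im=env.read_camera('wrist'); cv2.imwrite('pics/w6.png',im)
```

```text
t 9.65 q [ 48.5  26.9 -16.6  97.4   8.9  57.  -58.1] p [ 0.4998 -0.3837  0.017 ] rot [-1.7995e+02  6.0000e-02  3.2700e+00] F [-0.2 -0.  -1.6] M [ 0.06  0.06 -0.02] w 0.0456
```

View pics/w6.png

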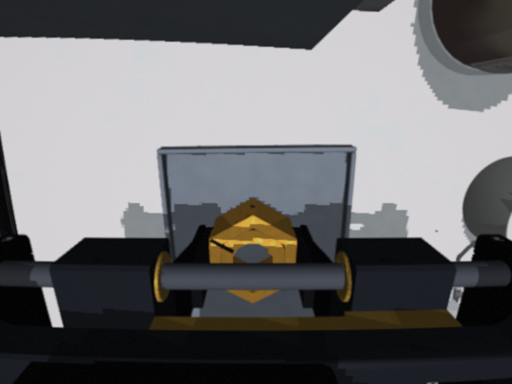

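Emit:
send_rows(series=[{"travel": [0,0,0.15],"dr": [0,0,0],"claw": 4.0},{"travel": [0,0,0.3],"dr": [0,0,0],"claw": 4.0},{"travel": [0,0,0.4],"dr": [0,0,0],"claw": 4.0},{"travel": [0,0,0.5],"dr": [0,0,0],"claw": 4.0},{"travel": [0,0,0.6],"dr": [0,0,0],"claw": 4.0}])

```text
time_s: 10.12
tool_pos: [0.5003, -0.3842, 0.0118]
tool_rot: [180.0, -0.0, 3.3]
force: [0.5, 0.1, -0.8]
grip_width: 0.0462
```

Emit:
send_rows(series=[{"travel": [0,0,0.05],"dr": [0,0,0],"claw": 4.0},{"travel": [0,0,0.1],"dr": [0,0,0],"claw": 4.0},{"travel": [0,0,0.1],"dr": [0,0,0],"claw": 4.0}])

```text
time_s: 10.37
tool_pos: [0.5001, -0.384, 0.0104]
tool_rot: [-180.0, 0.0, 3.3]
force: [-0.4, -0.1, -1.8]
grip_width: 0.0459
```

Emit:
send_rows(series=[{"travel": [0,0,0.05],"dr": [0,0,0],"claw": 4.0},{"travel": [0,0,0.1],"dr": [0,0,0],"claw": 4.0},{"travel": [0,0,0.1],"dr": [0,0,0],"claw": 4.0}])

```text
time_s: 10.62
tool_pos: [0.5001, -0.384, 0.0094]
tool_rot: [-180.0, 0.0, 3.3]
force: [-0.1, -0.7, -1.4]
grip_width: 0.046
```

Emit:
send_rows(series=[{"travel": [0,0,0.05],"dr": [0,0,0],"claw": 4.0},{"travel": [0,0,0.07],"dr": [0,0,0],"claw": 4.0},{"travel": [0,0,0.07],"dr": [0,0,0],"claw": 4.0}])

```text
time_s: 10.87
tool_pos: [0.5003, -0.3841, 0.0092]
tool_rot: [180.0, -0.0, 3.3]
force: [-0.5, 0.3, 0.6]
grip_width: 0.0459
```

Emit:
send_rows(series=[{"travel": [0,0,0.02],"dr": [0,0,0],"claw": 4.7},{"travel": [0,0,0.02],"dr": [0,0,0],"claw": 5.2},{"travel": [0,0,0.02],"dr": [0,0,0],"claw": 6.0},{"travel": [0,0,0.02],"dr": [0,0,0],"claw": 6.0},{"travel": [0,0,0.02],"dr": [0,0,0],"claw": 6.0},{"travel": [0,0,-1],"dr": [0,0,0],"claw": 6.0},{"travel": [0,0,-3],"dr": [0,0,0],"claw": 6.0},{"travel": [0,0,-6],"dr": [0,0,0],"claw": 6.0},{"travel": [0,0,-9],"dr": [0,0,0],"claw": 6.5},{"travel": [0,0,-12],"dr": [0,0,0],"claw": 7.5},{"travel": [0,0,-14],"dr": [0,0,0],"claw": 7.5},{"travel": [0,0,-15],"dr": [0,0,0],"claw": 7.5}])

```text
time_s: 11.87
tool_pos: [0.5018, -0.385, 0.1636]
tool_rot: [179.8, -0.3, 3.3]
force: [-0.8, -0.8, 0.3]
grip_width: 0.0729
```

Run:
```python
from h import *
st(); im=env.read_camera('wrist'); cv2.imwrite('pics/w7.png',im); C=cal('wrist')
t=env.read_camera('top'); cv2.imwrite('pics/t7.png',t); CT=cal('top')
for y in (20,-40): go([.4514,-.1503,.13],y)
b=np.hstack([im[100:384,60:460],cv2.resize(t[120:262,210:410],(400,284),interpolation=cv2.INTER_CUBIC)]);cv2.imwrite('pics/b7.png',b)
```

```text
t 11.87 q [ 49.5  18.9 -17.8  90.1   6.   71.6 -56. ] p [ 0.5018 -0.385   0.1636] rot [179.75  -0.27   3.28] F [-0.8 -0.8  0.3] M [ 0.01 -0.03  0.04] w 0.0729
travel cm [ -3.66 -23.7    3.07] dr [  0.21  -0.17 -16.72]
travel cm [ -3.66 -23.7    3.07] dr [ 0.1  -0.25 43.28]
```

View pics/b7.png

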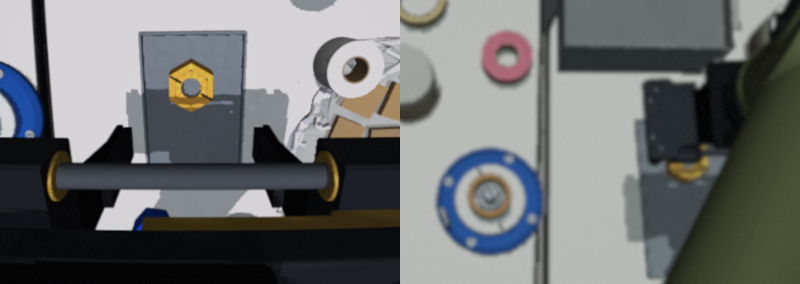

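Emit:
send_rows(series=[{"travel": [-0.5,-3,0],"dr": [0,0,4],"claw": 7.5},{"travel": [-1,-6,0],"dr": [0,0,10],"claw": 7.5},{"travel": [-1.5,-9,0],"dr": [0,0,16],"claw": 7.5},{"travel": [-2,-12,0],"dr": [0,0,22],"claw": 7.5},{"travel": [-2.5,-15,0],"dr": [0,0,28],"claw": 7.5},{"travel": [-3,-18,0],"dr": [0,0,34],"claw": 7.5},{"travel": [-3.4,-20.5,0],"dr": [0,0,40],"claw": 7.5},{"travel": [-3.6,-22.5,0],"dr": [0,0,43.3],"claw": 7.5},{"travel": [-3.7,-23.5,0],"dr": [0.2,-0.2,43.3],"claw": 7.5},{"travel": [-3.7,-23.7,0],"dr": [0.2,-0.2,43.3],"claw": 7.5},{"travel": [-3.7,-23.7,0],"dr": [0.2,-0.2,43.3],"claw": 7.5},{"travel": [-3.7,-23.7,0],"dr": [0.2,-0.2,43.3],"claw": 7.5}])

```text
time_s: 12.97
tool_pos: [0.4496, -0.1509, 0.1583]
tool_rot: [-179.9, 0.3, -40.1]
force: [0.5, 0.4, 0.2]
grip_width: 0.0752
```

Run:
```python
from h import *
st(); C=cal('wrist'); im=env.read_camera('wrist'); t=cv2.imread('pics/t7.png')
for n,CC,I in(('w',C,im),('t',cal('top'),t)):
    hsv=cv2.cvtColor(I,cv2.COLOR_BGR2HSV); m=cv2.inRange(hsv,(5,60,40),(25,255,255))
    p=proj(CC,[[.4514,-.1505,.0575]])[0]; print(n,p)
    rr=np.full_like(m,0); cv2.circle(rr,tuple(int(v) for v in p),60 if n=='w' else 15,255,-1)
    q=cv2.findNonZero(m&rr)
    if q is None: continue
    P=onz(CC,q.reshape(-1,2),.0575)[:,:2].astype(np.float32); print(len(q),cv2.minEnclosingCircle(P))
x,y=(proj(C,[[.4514,-.1505,.0575]])[0]-[80,60]).astype(int);x=max(x,0);y=max(y,0);print(x,y)
cv2.imwrite('pics/w8.png',cv2.resize(im[y:y+120,x:x+160],(800,600),interpolation=cv2.INTER_CUBIC))
```

```text
t 12.97 q [  38.     0.6  -22.5  111.2    0.    68.5 -114.6] p [ 0.4496 -0.1509  0.1583] rot [-179.92    0.28  -40.06] F [0.5 0.4 0.2] M [ 0.07  0.02 -0.04] w 0.0752
w [251.34643521 192.79782131]
1124 ((0.454641193151474, -0.15169061720371246), 0.026483170688152313)
t [254.7761479  217.85656973]
164 ((0.4520294964313507, -0.1496555656194687), 0.0244463998824358)
171 132
```

View pics/w8.png

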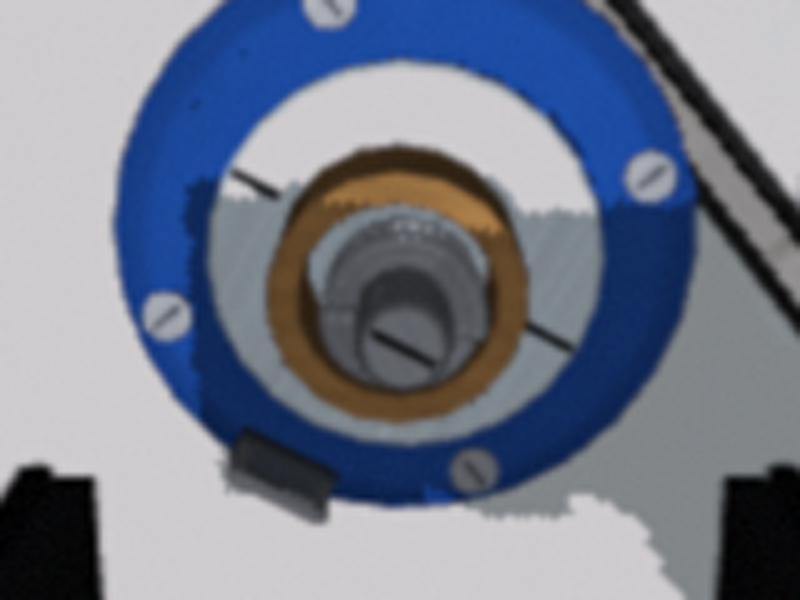

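Emit:
send_rows(series=[{"travel": [0.3,-0.15,1.5],"dr": [0,0,0],"claw": 7.5},{"travel": [0.3,-0.15,4],"dr": [0,0,0],"claw": 7.5},{"travel": [0.3,-0.15,5.5],"dr": [0,0,0],"claw": 7.5},{"travel": [0.3,-0.15,6],"dr": [0,0,0],"claw": 7.5},{"travel": [0.3,-0.15,6],"dr": [0,0,0],"claw": 7.5}])

```text
time_s: 13.43
tool_pos: [0.4517, -0.1507, 0.0974]
tool_rot: [-179.9, 0.4, -40.1]
force: [-0.1, 0.5, 0.1]
grip_width: 0.0749
```

Run:
```python
from h import *
st(); go([.453,-.1515,.032],-40)
```

```text
t 13.43 q [  37.5    4.7  -22.8  114.8    1.8   61.3 -116.2] p [ 0.4517 -0.1507  0.0974] rot [-179.94    0.43  -40.09] F [-0.1  0.5  0.1] M [ 0.05 -0.01  0.01] w 0.0749
travel cm [ 0.2  -0.01  6.53] dr [-0.06  0.43 -0.09]
```

Emit:
send_rows(series=[{"travel": [0.1,0,2],"dr": [0,0.4,0],"claw": 7.5},{"travel": [0.15,0,4],"dr": [0,0.4,0],"claw": 7.5},{"travel": [0.15,0,5.5],"dr": [0,0.4,0],"claw": 7.5},{"travel": [0.15,0,6.5],"dr": [0,0.4,0],"claw": 7.5},{"travel": [0.15,0,6.5],"dr": [0,0.4,0],"claw": 6.5},{"travel": [0.15,0,6.5],"dr": [0,0.4,0],"claw": 5.8},{"travel": [0.15,0,6.5],"dr": [0,0.4,0],"claw": 5.2},{"travel": [0.15,0,6.5],"dr": [0,0.4,0],"claw": 4.6},{"travel": [0.15,0,6.5],"dr": [0,0.4,0],"claw": 4.5},{"travel": [0.15,0,6.5],"dr": [0,0.4,0],"claw": 4.5},{"travel": [0.15,0,6.5],"dr": [0,0.4,0],"claw": 4.5}], grip_force=5)

```text
time_s: 14.35
tool_pos: [0.4546, -0.1511, 0.0346]
tool_rot: [-179.9, -0.3, -40.0]
force: [0.3, -0.8, 1.3]
grip_width: 0.0502
```

Emit:
send_rows(series=[{"travel": [0,0,0],"dr": [0,0,0],"claw": 4.5},{"travel": [0,0,0],"dr": [0,0,0],"claw": 4.5},{"travel": [0,0,-0.5],"dr": [0,0,0],"claw": 4.5},{"travel": [0,0,-1],"dr": [0,0,0],"claw": 4.5}])

```text
time_s: 14.68
tool_pos: [0.4531, -0.1504, 0.0437]
tool_rot: [-179.9, -0.1, -40.0]
force: [0.4, -0.2, -0.0]
grip_width: 0.0502
```

Emit:
send_rows(series=[{"travel": [0,0,-1.5],"dr": [0,0,0],"claw": 4.5},{"travel": [0,0,-4],"dr": [0,0,0],"claw": 4.5},{"travel": [0,0,-6.5],"dr": [0,0,0],"claw": 4.5},{"travel": [0,0,-8.5],"dr": [0,0,0],"claw": 4.5},{"travel": [0.5,0.8,-9.5],"dr": [0,0,-4],"claw": 4.5},{"travel": [2,3.2,-9.5],"dr": [0,0,-10],"claw": 4.5},{"travel": [3.8,6.2,-9.5],"dr": [0,0,-16],"claw": 4.5},{"travel": [5.6,9.1,-9.5],"dr": [0,0,-22],"claw": 4.5},{"travel": [7.4,12,-9.5],"dr": [0,0,-28],"claw": 4.5},{"travel": [9.2,14.9,-9.5],"dr": [0,0,-34],"claw": 4.5},{"travel": [11,17.8,-9.5],"dr": [0,0,-39],"claw": 4.5},{"travel": [12,19.5,-9.5],"dr": [0,0,-43],"claw": 4.5}])

```text
time_s: 15.68
tool_pos: [0.418, -0.3814, 0.1389]
tool_rot: [179.9, -0.1, 3.0]
force: [0.3, -0.2, -0.5]
grip_width: 0.0498
```

Run:
```python
from h import *
st(); go([.418,-.391,.02],3.5)
```

```text
t 15.68 q [ 52.   12.  -13.8 101.2   3.1  67.  -49.8] p [ 0.418  -0.3814  0.1389] rot [ 1.7989e+02 -1.3000e-01  2.9900e+00] F [ 0.3 -0.2 -0.5] M [-0.01 -0.02  0.02] w 0.0498
travel cm [-0.08  0.94 11.89] dr [ 0.11 -0.13 -0.51]
```

Emit:
send_rows(series=[{"travel": [0,0.6,1.5],"dr": [0,0,-0.5],"claw": 4.5},{"travel": [0,0.6,4],"dr": [0,0,-0.5],"claw": 4.5},{"travel": [0,0.6,6.5],"dr": [0,0,-0.5],"claw": 4.5},{"travel": [0,0.6,9],"dr": [0,0,-0.5],"claw": 4.5},{"travel": [0,0.6,10.5],"dr": [0,0,-0.5],"claw": 4.5},{"travel": [0,0.6,11.5],"dr": [0,0,-0.5],"claw": 4.5},{"travel": [0,0.6,11.7],"dr": [0,0,-0.5],"claw": 4.5},{"travel": [0,0.6,11.7],"dr": [0,0,-0.5],"claw": 4.5}])

```text
time_s: 16.35
tool_pos: [0.4206, -0.383, 0.0217]
tool_rot: [-180.0, -0.2, 3.5]
force: [0.8, 0.3, 0.1]
grip_width: 0.0501
```

Emit:
send_rows(series=[{"travel": [0,0,0.2],"dr": [0,0,0],"claw": 4.5},{"travel": [0,0,0.4],"dr": [0,0,0],"claw": 4.5},{"travel": [0,0,0.6],"dr": [0,0,0],"claw": 4.5},{"travel": [0,0,0.8],"dr": [0,0,0],"claw": 4.5},{"travel": [0,0,0.8],"dr": [0,0,0],"claw": 4.5}])

```text
time_s: 16.77
tool_pos: [0.4206, -0.3832, 0.0138]
tool_rot: [180.0, -0.2, 3.5]
force: [-0.2, -0.0, 0.3]
grip_width: 0.0503
```

Run:
```python
from h import *
st(); im=env.read_camera('wrist'); cv2.imwrite('pics/w9.png',im)
```

```text
t 16.77 q [ 51.2  20.3 -13.3 106.8   5.6  53.4 -51.2] p [ 0.4206 -0.3832  0.0138] rot [179.97  -0.18   3.47] F [-0.2 -0.   0.3] M [0.1  0.07 0.02] w 0.0503
```

View pics/w9.png

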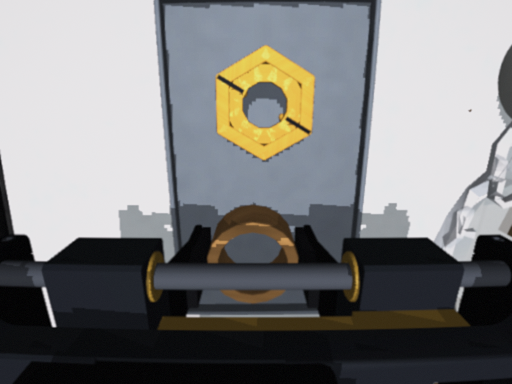

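Emit:
send_rows(series=[{"travel": [0,0.4,0],"dr": [0,0,0],"claw": 4.5},{"travel": [0,0.7,0],"dr": [0,0,0],"claw": 4.5},{"travel": [0,0.7,0.1],"dr": [0,0,0],"claw": 4.5},{"travel": [0,0.7,0.2],"dr": [0,0,0],"claw": 4.5},{"travel": [0,0.7,0.3],"dr": [0,0,0],"claw": 4.5},{"travel": [0,0.7,0.3],"dr": [0,0,0],"claw": 4.5}])

```text
time_s: 17.32
tool_pos: [0.421, -0.3901, 0.0105]
tool_rot: [180.0, -0.2, 3.5]
force: [-1.0, -0.2, 0.0]
grip_width: 0.0502
```

Emit:
send_rows(series=[{"travel": [0,0,0.05],"dr": [0,0,0],"claw": 4.5},{"travel": [0,0,0.1],"dr": [0,0,0],"claw": 4.5},{"travel": [0,0,0.1],"dr": [0,0,0],"claw": 4.5}])

```text
time_s: 17.57
tool_pos: [0.4212, -0.3902, 0.0103]
tool_rot: [180.0, -0.2, 3.5]
force: [-1.0, 0.7, 4.2]
grip_width: 0.0508
```

Contact with the floor; release and retreat.

Emit:
send_rows(series=[{"travel": [0,0,-0.04],"dr": [0,0,0],"claw": 4.5},{"travel": [0,0,-0.04],"dr": [0,0,0],"claw": 5.2},{"travel": [0,0,-0.04],"dr": [0,0,0],"claw": 5.8},{"travel": [0,0,-0.04],"dr": [0,0,0],"claw": 6.2},{"travel": [0,0,-0.04],"dr": [0,0,0],"claw": 6.2},{"travel": [0,0,-1],"dr": [0,0,0],"claw": 6.2},{"travel": [0,0,-3],"dr": [0,0,0],"claw": 6.2},{"travel": [0,0,-6],"dr": [0,0,0],"claw": 6.2},{"travel": [-1,0,-9],"dr": [0,0,0],"claw": 6.2},{"travel": [-3,0,-12],"dr": [0,0,0],"claw": 6.2},{"travel": [-4,0,-15],"dr": [0,0,0],"claw": 6.2},{"travel": [-4,0,-16],"dr": [0,0,0],"claw": 6.2}])

```text
time_s: 18.57
tool_pos: [0.38, -0.3953, 0.1753]
tool_rot: [179.6, -0.4, 3.3]
force: [1.3, -0.9, -0.2]
grip_width: 0.0622
```

Run:
```python
from h import *
st(); im=env.read_camera('wrist'); cv2.imwrite('pics/w10.png',im); st()
```

```text
t 18.57 q [ 55.2   7.9 -12.9 101.5   1.9  70.3 -44.9] p [ 0.38   -0.3953  0.1753] rot [179.6   -0.38   3.3 ] F [ 1.3 -0.9 -0.2] M [-0.05 -0.07  0.  ] w 0.0622
t 18.62 q [ 55.1   7.9 -12.9 101.4   1.8  70.2 -44.9] p [ 0.3817 -0.3952  0.1756] rot [179.55  -0.49   3.36] F [-0.  -1.1  1.5] M [-0.02 -0.06  0.03] w 0.0617
```

View pics/w10.png

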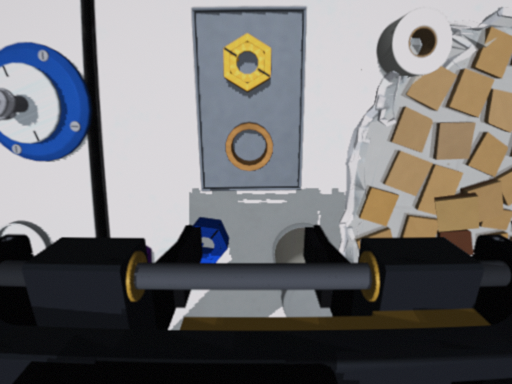

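Run:
```python
from h import *
st(); print(env.sign_off())
```

```text
t 18.62 q [ 55.1   7.9 -12.9 101.4   1.8  70.2 -44.9] p [ 0.3817 -0.3952  0.1756] rot [179.55  -0.49   3.36] F [-0.  -1.1  1.5] M [-0.02 -0.06  0.03] w 0.0617
the job is handed in; nothing more can be done
None
```

The reel stand is stripped: the brass nut and the empty core both stand upright in the tray, and I handed the job in at 18.6 s. No verdict was reported.

- **Nut:** I turned it about 142° clockwise in one grip, letting it rise about 7 mm. The wrist force stayed at or below about 4 N while turning and was about 7 N when first gripping. The camera showed its line in line with the spindle's before I lifted it. It touched down in the tray at under 1 N.
- **Core:** I lifted it off the spindle with a 5 N grip and stood it behind the nut. It touched down at about 4 N.
- **Final check:** the last wrist picture shows both parts upright and well inside the walls, the gripper clear at 0.175 m and the spindle bare.
- **Bystanders:** I came near none of the other things and saw no sign of contact. I did not measure their positions again at the end.
- **Disagreement:** the scene camera put the stand about 5 mm and the tray about 18 mm away from where the top camera did. For the stand, a close-up wrist view agreed with the top camera. For the tray I used the top camera and checked in the wrist pictures that both parts were inside the walls.

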